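# Lock the sample turntable

### The job

Lock the turntable on the bench: with closed fingertips push on one of the upright pins of the slotted disc to turn it until its slot lines up with the locking bar, then push the bar by its upright end plate through the slot and fully home against the stop in the keeper on the far side. Only push: do not lift the bar or pick anything up, and leave the vials, stopper and beaker around it where they stand.

Things in the scene. Friction and masses are not known exactly. Their poses are not given: they have to be found in the camera images.
- lock_base: Fixed lock unit, grey base plate 10 mm thick. Origin on the worktop under the disc's axis, z up; x is the push direction (from the robot's left to its right, within about 25 degrees). Along x: guide (33 mm wide, top z = 37 mm) -255 to -62 mm, disc -55 to +55, keeper (36 mm wide, top z = 40 mm) +62 to +98, face of its end stop at +90. Plate 136 mm wide at the disc, 60 mm behind it.
- slot_disc (a joint): Turning angle of the disc about the vertical axis of lock_base, rad, counterclockwise seen from above. 0 = slot along the x axis of lock_base, lined up with the bar; pi is lined up as well (the disc is the same both ways round). Starts between 0.5 and 2.64. It turns freely from -1.6 to 4.8 with light friction (about 1.5 N at a pin) and stays where it is left. The bar's tapered nose enters when the slot is within about 0.1 rad of lined up.
- disc_centre (a point): Point on the disc's axis in the plane of the disc's top, 34 mm above the worktop; x axis along the slot. Disc of 110 mm diameter, with a straight slot 19 mm wide right across it, 18 mm deep, open at the top and at both ends.
- pin_a (a point): Middle of one upright turning pin on the disc: diameter 12 mm, 28 mm tall, standing on the disc's top (z = 34 mm) up to z = 62 mm, 38 mm from the disc's axis, square to the slot (on the +y side of disc_centre). This point is at z = 48 mm.
- pin_b (a point): Middle of the other, identical turning pin, on the opposite side of the disc (-y side of disc_centre).
- push_plate (a point): Centre of the rear face (the one to push) of the upright end plate of the locking bar, 53 mm above the worktop; x axis along the push direction. The plate is 30 mm wide, 12 mm thick, from z = 40 to z = 66 mm, above the guide, at the bar's rear end. The bar slides with little friction (1 to 3 N). Starts at x = -248 to -232 mm of lock_base; fully home at -80 mm.
- bar_tip (a point): Front end of the loose steel locking bar (170 mm long, 14 x 14 mm, tapered nose), held down in the slotted guide, 24 mm above the worktop, 170 mm ahead of the push face. Starts at x = -78 to -62 mm of lock_base; fully home at +90 mm, against the end stop.
- vial_1: Bystander, loose, to be left where it stands: capped sample vial, 25 mm diameter, 56 mm tall, origin at the centre of its underside.
- vial_2: Bystander, loose, to be left where it stands: capped sample vial, 25 mm diameter, 56 mm tall, origin at the centre of its underside.
- vial_3: Bystander, loose, to be left where it stands: sample vial with a white cap, 25 mm diameter, 56 mm tall, origin at the centre of its underside.
- stopper: Bystander, loose, to be left where it stands: rubber stopper, 32 mm diameter, 28 mm tall, origin at the centre of its underside.
- beaker_50: Bystander, loose, to be left where it stands: small empty glass beaker, 50 mm diameter, 67 mm tall, origin at the centre of its underside.
There are look-alikes about, which are no part of the job. There is more than one size of the part that bears push_plate; the job needs the larger.

How it is judged:
By the outcome, as a careful person would: the job done as asked, in the order asked, and still so for the second after the job is handed in, with the robot touching nothing.
It also fails if it takes over 54 s, if anything falls off the work surface, if the arm or the gripper's body presses on something with over 40 N, if the wrist force passes 120 N, or if a joint passes its speed limit or range.

### The arm

A 6-joint arm with a two-finger parallel gripper is mounted at the origin on a cart in front of the work surface, level with it; the furniture and walls round the work are solid. World frame = base frame: x ahead of the robot, y to its left, z up, the work surface at z = 0. Lengths are in m, angles in rad, forces in N, time in s.
With the tool pointing down it reaches from about 0.3 to 0.75 m from the base axis. Payload 8.5 kg.
Tool frame: the origin (TCP) lies on the centre line of the jaws, within the pads' length; the fingertips stand 8 mm ahead of it and the grasp point (between the pads) lies 11 mm behind it; z points along the fingers, y is the direction in which the jaws open and shut (so a half turn about z gives the same grasp; the last joint's range is limited). The gripper opens to 88 mm and grips with 3 to 60 N. Pads are 18 mm wide; open, the fingers measure 123 mm over their backs; the gripper's body (75 mm by 187 mm) begins 45 mm behind the grasp point.
Start: joints at [-1.514, 0.381, 1.297, -0, 1.464, -0.215], TCP at [0.148, -0.53, 0.247] pointing down, gripper open.
Joint ranges: [-3.11, 3.11], [-0.89, 2.33], [0.22, 2.48], [-1.42, 4.56], [0.17, 2.85], [-2.88, 2.88]. Speed limits (rad/s): [2.39, 2.39, 3.14, 3.14, 3.14, 3.14].

### API

Orientations are given as a unit quaternion [x, y, z, w].
In Python, from workcell import observe, read_camera, manip gives the robot as it stands.
- The arm moves only by the tool carry_out, never from a script. Its argument "commands" is a list of rows, each a list of 5 numbers: the opening, from 0 (shut) to 1 (fully open), then the shift along the tool's x, y, z in cm, then the turn about the tool's z in rad. In form: [[claw, tx, ty, tz, turn], ...]. A call has exactly 10 rows; each row is the pose to reach, as a shift and turn from the pose commanded when the call began, along the tool's axes at that moment; what a row does not reach only later rows make up. A row lasts 1/10 s, in which the tool goes at most 50 mm and 8.59 degrees, less where a joint would pass 70% of its speed; a pose out of reach is approached as far as the arm can. A call with a gripper value outside its range is refused whole. The fingers move at their own pace and stop on an object; "force" is the grip in N (left out, the last holds). Time passes only in rows, so rows that repeat a pose let the fingers close, or fill a call up. It gives the time, the measured TCP pose, the force and the opening at its end, in the units of the state.
- observe(): the state, without advancing time (a new reading comes with each control period).
- read_camera(name): name is "scene" or "side" or "wrist"; returns a dict with "frame" (480x640x3 uint8, red, green, blue), "range_z" (480x640 float32, m along the optical axis (not along the pixel's ray), 0 where there is no reading), "camera_matrix" (3x3 intrinsics, pixels), "R" (3x3) and "t" (3): a world point X has camera coordinates R X + t; the wrist camera has in their place "tool_from_camera" (4x4, takes a point from camera to tool coordinates, whose origin is the TCP and whose axes are the flange's). Camera axes: x right, y down, z forward; pixel columns grow to the right and rows downward; lengths in m; the calibration is good to about 2 mm. A picture is of the moment at which its call begins: read the wrist's pose just before it.
- manip.sign_off(): hands the job in, once; it reports no verdict.
The state is a dict: "time": time; "joint_pos": joint angles; "qd": joint speeds; "joint_torque": joint torques, N m; "ee_pos": TCP position; "tool_rot": TCP orientation; "ft_force": force on the tool from outside, world axes, zero at the start; "torque": the same for the moment, N m; "gripper_width": opening from 0.0 (shut) to 1.0 (fully open).
Only numpy, scipy, OpenCV 4.12 (cv2) and the standard library are available. Lean on these libraries where they do the work, as an engineer would, in place of code of your own. Each camera call takes 0.05 s, during which the arm holds its last target. There are 200 camera calls.

## Working session

There is one attempt and no reset: what is moved stays moved. The work goes in short steps, Python scripts to look and compute and a tool call to move; the robot and the scene stay as the last step left them, time stands still between calls to the robot, and variables do not carry over. Pictures are saved under pics/ and viewed, about 8 in all and at most 12, crops included, and the job is handed in when it is done.

Besides the shell and the picture viewer there is one more tool, called after "Emit:" by a JSON object that holds its "api" and its "payload", one argument or row to a line. carry_out: Moves the arm, as the interface text tells. Its arguments: {"type":"object","properties":{"commands":{"type":"array","items":{"type":"array","items":{"type":"number"}}},"force":{"type":"number"}},"required":["commands"]}

```bash
mkdir -p pics; cat > h.py <<'E'
import numpy as np, cv2
from workcell import observe, read_camera, manip
def cloud(c):
    d=c["range_z"];K=c["camera_matrix"];v,u=np.mgrid[:480,:640]
    P=np.stack([(u-K[0,2])*d/K[0,0],(v-K[1,2])*d/K[1,1],d],-1)
    W=(P-c["t"])@c["R"]; W[d==0]=np.nan
    return W
def snap(n,tag):
    c=read_camera(n); cv2.imwrite(f"pics/{tag}.png",c["frame"][...,::-1]); np.savez(f"{tag}.npz",**c); return c
E
python3 - <<'E'
from h import *
s=observe();print(s)
for n in("scene","side"):
    c=snap(n,n+"0");W=cloud(c);print(n,-c["R"].T@c["t"])
E
```

```text
{'time': 0.0, 'joint_pos': array([-1.51432326e+00,  3.81150859e-01,  1.29824212e+00, -3.96724796e-05,
        1.46357782e+00, -2.15302300e-01]), 'qd': array([-0.00042774, -0.00061307, -0.00034314, -0.00044556, -0.00083333,
       -0.00235556]), 'joint_torque': array([-7.40923788e-04, -4.37929916e+01, -2.24554503e+01,  7.13325734e-02,
        3.52511066e-02, -1.15134976e-04]), 'ee_pos': array([ 0.14761486, -0.52954404,  0.24616828]), 'tool_rot': array([ 9.90780943e-01,  1.35471948e-01,  3.50060385e-05, -6.88463003e-04]), 'ft_force': array([-0.71866504,  0.22375727,  0.30706783]), 'torque': array([ 0.01903978, -0.00080343,  0.03803014]), 'gripper_width': 0.9988570633269828}
scene [-0.03463794  0.58211337  0.42913399]
side [ 0.53844043 -0.5625804   0.59913045]
```

View pics/scene0.png

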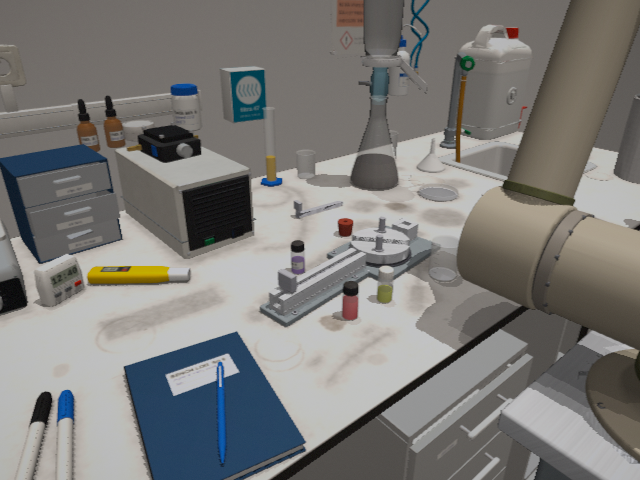

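View pics/side0.png

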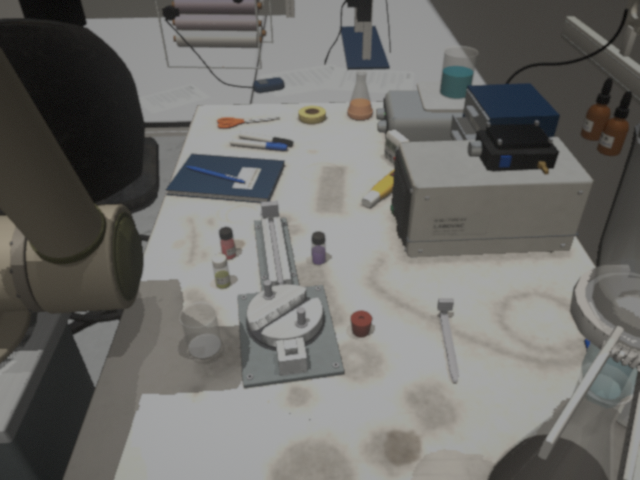

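The scene view shows the lock unit: push plate near (288,280), disc with pins near (381,238), keeper (405,230). In the side view these are plate (270,210), pins (267,290) and (301,317), and keeper (291,355). There are two bars with an end plate: one in the guide (side 270,210) and one lying loose on the bench (side 447,330, scene 318,210). The one in the guide fits, since it is held in the guide. I'll check the sizes and enlarge it.

```bash
cat > m.py <<'E'
from h import *
def fit(tags):
    Q=[]
    for t in tags:
        c=dict(np.load(t+".npz"));W=cloud(c).reshape(-1,3);Q.append(W[np.isfinite(W).all(1)])
    return Q
if __name__=="__main__":
    for t in("scene0","side0"):
        c=dict(np.load(t+".npz"));W=cloud(c)
        pts={"scene0":{"plate":(288,280),"pin":(381,225),"keep":(405,227),"disc":(381,245)},"side0":{"plate":(270,210),"pinA":(267,284),"pinB":(301,312),"keep":(291,345),"disc":(285,310),"small":(445,302)}}[t]
        for k,(u,v) in pts.items(): print(t,k,np.round(np.nanmedian(W[v-1:v+2,u-1:u+2].reshape(-1,3),0),4))
    # grid top view combined
    A=np.concatenate(fit(["side0","scene0"]))
    m=(A[:,2]>.008)&(A[:,2]<.09)&(A[:,0]>.2)&(A[:,0]<.75)&(abs(A[:,1])<.4);A=A[m]
    im=np.zeros((640,800,3),np.uint8);A=A[np.argsort(A[:,2])]
    px=((.35-A[:,1])*1100).astype(int);py=((.75-A[:,0])*1100).astype(int)
    ok=(px>=0)&(px<800)&(py>=0)&(py<640)
    col=cv2.applyColorMap((A[:,2]/.08*255).clip(0,255).astype(np.uint8)[:,None],cv2.COLORMAP_JET)[:,0]
    im[py[ok],px[ok]]=col[ok]; im=im[:600]
    cv2.imwrite("pics/top.png",im)
    i=cv2.imread("pics/side0.png")[190:400,170:470];cv2.imwrite("pics/crop.png",cv2.resize(i,None,fx=2.6,fy=2.6,interpolation=cv2.INTER_CUBIC))
E
python3 m.py
```

```text
scene0 plate [0.4549 0.2377 0.0599]
scene0 pin [ 0.518  -0.0216  0.0475]
scene0 keep [ 0.495  -0.0649  0.04  ]
scene0 disc [0.4674 0.0312 0.0441]
side0 plate [0.4655 0.227  0.0548]
side0 pinA [0.4708 0.0273 0.0625]
side0 pinB [ 0.5202 -0.0307  0.0627]
side0 keep [ 0.5062 -0.0704  0.0402]
side0 disc [0.4951 0.0156 0.0202]
side0 small [0.7296 0.0074 0.036 ]
```

View pics/crop.png

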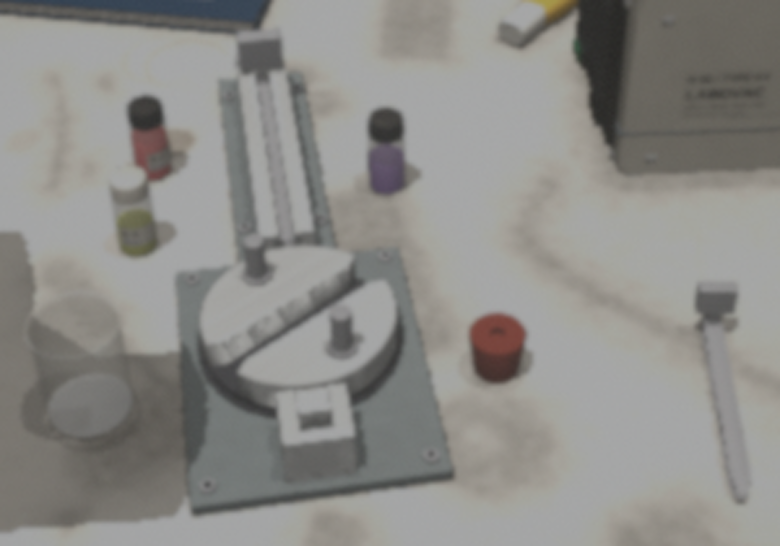

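View pics/top.png

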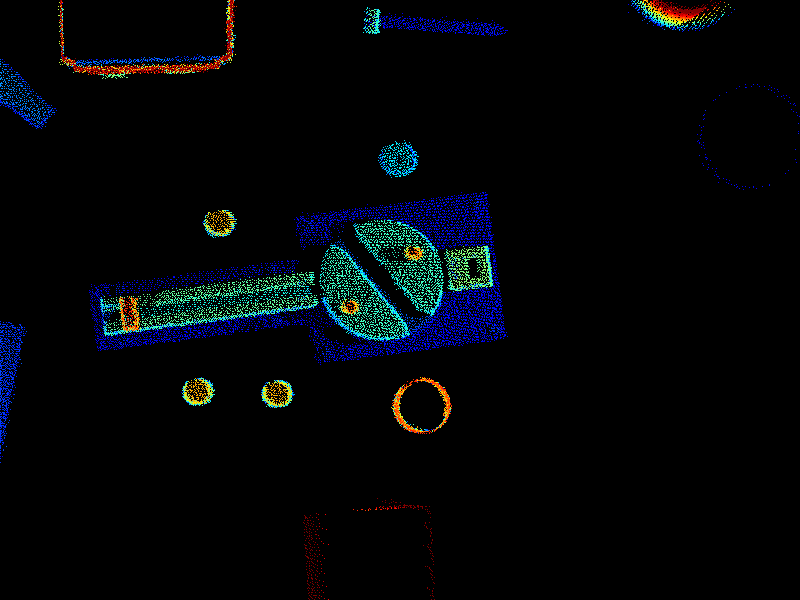

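The crop confirms it: the larger plate (258,50 in the crop) sits on the bar in the guide, and the loose look-alike (716,300) is smaller. In the top map the disc is at (381,280), the pins at (349,307) and (413,252), and the slot lies diagonal to the guide. Next I'll fit exact positions.

```bash
cat > f.py <<'E'
from m import *
import sys
def run(tags):
    A=np.concatenate(fit(tags))
    def sel(c,r,z0,z1): return A[(np.hypot(A[:,0]-c[0],A[:,1]-c[1])<r)&(A[:,2]>z0)&(A[:,2]<z1)]
    D=(.4955,.0036)
    d=sel(D,.058,.031,.0365)[:,:2]
    cc,r=cv2.minEnclosingCircle(d.astype(np.float32)); print("disc enclosing",cc,r)
    top=sel(D,.055,.0575,.07)
    _,lab,cen=cv2.kmeans(top[:,:2].astype(np.float32),2,None,(3,50,1e-5),5,cv2.KMEANS_PP_CENTERS)
    pins=[cv2.minEnclosingCircle(top[lab[:,0]==i,:2].astype(np.float32)) for i in(0,1)]
    print("pins",pins); a,b=np.array(pins[0][0]),np.array(pins[1][0]);print("mid",(a+b)/2,"dist",np.hypot(*(a-b)))
    # guide + keeper rect
    g=A[(A[:,2]>.035)&(A[:,2]<.0385)&(A[:,1]>.07)&(A[:,1]<.27)&(abs(A[:,0]-.48)<.05)]
    rg=cv2.minAreaRect(g[:,:2].astype(np.float32));print("guide",rg,cv2.boxPoints(rg).tolist())
    k=A[(A[:,2]>.038)&(A[:,2]<.042)&(A[:,1]<-.05)&(A[:,1]>-.12)&(abs(A[:,0]-.5)<.05)]
    rk=cv2.minAreaRect(k[:,:2].astype(np.float32));print("keeper",rk)
    gc,kc=np.array(rg[0]),np.array(rk[0])
    dd=(kc-gc)/np.linalg.norm(kc-gc);O=kc-.08*dd;n=np.array([-dd[1],dd[0]])
    print("xdir",dd,"yaw",np.arctan2(dd[1],dd[0]),"origin",O)
    s=b-a
    print("slot ang",(np.arctan2(s[1],s[0])-np.pi/2-np.arctan2(dd[1],dd[0]))%np.pi)
    p=A[(A[:,2]>.05)&(A[:,2]<.069)&(abs(A[:,0]-.465)<.03)&(A[:,1]>.06)&(A[:,1]<.27)];L=(p[:,:2]-O)
    for q in("x",dd),("y",n): print("plate",q[0],np.percentile(L@q[1],[1,5,50,95,99]))
    for nm,c in dict(v1=(.396,.17),v2=(.396,.098),v3=(.549,.15),st=(.607,-.012),bk=(.382,-.033)).items():
        q=sel(c,.035,.02,.08);e=cv2.minEnclosingCircle(q[:,:2].astype(np.float32));print(nm,np.round(e[0],4),round(e[1],4),q[:,2].max(),"lock:",(np.array(e[0])-O)@dd,(np.array(e[0])-O)@n)
if __name__=="__main__": run(sys.argv[1:])
E
python3 f.py side0 scene0
```

```text
disc enclosing (0.49490705132484436, 0.003057264257222414) 0.05734173581004143
pins [((0.4700843095779419, 0.034071654081344604), 0.005629365798085928), ((0.5191376805305481, -0.025615518912672997), 0.007863993756473064)]
mid [0.494611   0.00422807] dist 0.07725795636587712
guide ((0.47444766759872437, 0.163227379322052), (0.03564734756946564, 0.1899077147245407), 7.596436023712158) [[0.44422799348831177, 0.25499168038368225], [0.46933281421661377, 0.066750667989254], [0.504667341709137, 0.07146307826042175], [0.47956252098083496, 0.2597040832042694]]
keeper ((0.5065513849258423, -0.07590841501951218), (0.038916848599910736, 0.04104658216238022), 7.578616619110107)
xdir [ 0.13305524 -0.99110862] yaw -1.4373453284468294 origin [0.49590697 0.00338027]
slot ang 2.1252628483128646
plate x [-0.23870628 -0.23826321 -0.2311534  -0.2237514  -0.22262278]
plate y [-0.01570491 -0.01491957 -0.00272836  0.01201867  0.01432965]
v1 [0.393  0.1696] 0.0152 0.05842756877115402 lock: -0.17845278659832015 -0.07986082323812616
v2 [0.3913 0.0973] 0.0152 0.05853654971079707 lock: -0.10701091826614409 -0.09119164734607953
v3 [0.548  0.1498] 0.0153 0.059090370741418624 lock: -0.13821681825614324 0.07115615570498274
st [ 0.6056 -0.0119] 0.0184 0.0317310331632989 lock: 0.029690853459076287 0.10668350365388447
bk [ 0.3803 -0.0334] 0.0272 0.06936968509373892 lock: 0.021055424102902398 -0.11946076118285014
```

The fits agree with the given sizes: pin spacing 77 mm, plate 30 mm wide with its face at x = -0.239, and yaw -1.437. The slot is at about 2.12 rad, so the disc must turn +1.02 counterclockwise. I'll push pin_b's counterpart, the pin at lock (-33,-20) mm, towards +x. First I move over with the fingers shut and the tool's y axis along lock x.

Emit:
{"api": "carry_out", "payload": {
  "commands": [
    [0,2,-2,0,0.02],
    [0,6,-6,0,0.05],
    [0,10,-10,0,0.08],
    [0,14,-14,0,0.11],
    [0,18,-18.5,0,0.138],
    [0,22,-22.5,0,0.138],
    [0,26,-27,0,0.138],
    [0,30,-31,0,0.138],
    [0,33.5,-34.5,0,0.138],
    [0,36,-37,0,0.138]
  ],
  "force": 20
}}

```text
time: 1.1
ee_pos: [0.377, -0.1079, 0.2468]
tool_rot: [0.998, 0.067, 0.0, 0.0]
ft_force: [0.6, -0.2, 0.1]
gripper_width: 0.117
```

Emit:
{"api": "carry_out", "payload": {
  "commands": [
    [0,3,-4.4,0,0],
    [0,6,-8.8,0,0],
    [0,8.5,-12,0,0],
    [0,9.1,-13.4,2,0],
    [0,9.1,-13.4,5,0],
    [0,9.1,-13.4,8,0],
    [0,9.1,-13.4,11,0],
    [0,9.1,-13.4,13,0],
    [0,9.1,-13.4,14,0],
    [0,9.1,-13.4,14,0]
  ]
}}

```text
time: 2.1
ee_pos: [0.4485, 0.0351, 0.106]
tool_rot: [0.998, 0.067, -0.001, -0.0]
ft_force: [0.7, 0.4, 0.3]
gripper_width: 0.005
```

```bash
cat > w.py <<'E'
from h import *
O=np.array([.4953,.0036]);dd=np.array([.133,-.991]);n=np.array([.991,.133])
def st():
    s=observe();e=s["ee_pos"];q=s["tool_rot"];yaw=2*np.arctan2(q[1],q[0])
    print("t",s["time"],"lock xy mm",1e3*(e[:2]-O)@dd,1e3*(e[:2]-O)@n,"z",e[2]*1e3,"yaw",yaw,"want",np.arctan2(.133,.991),"F",s["ft_force"],s["gripper_width"],np.abs(s["qd"]).max())
if __name__=="__main__": st()
E
python3 w.py; python3 -c "
from h import *
snap('side','side1')
i=cv2.imread('pics/side1.png')[190:400,170:370];cv2.imwrite('pics/crop1.png',cv2.resize(i,None,fx=2.8,fy=2.8))"
```

```text
t 2.1 lock xy mm -37.39601149169683 -42.18555274698808 z 105.95033965536159 yaw 0.1337283384082712 want 0.1334106953923915 F [0.74947044 0.35673429 0.27275789] 0.004588010224999691 0.03490567434843245
```

View pics/crop1.png

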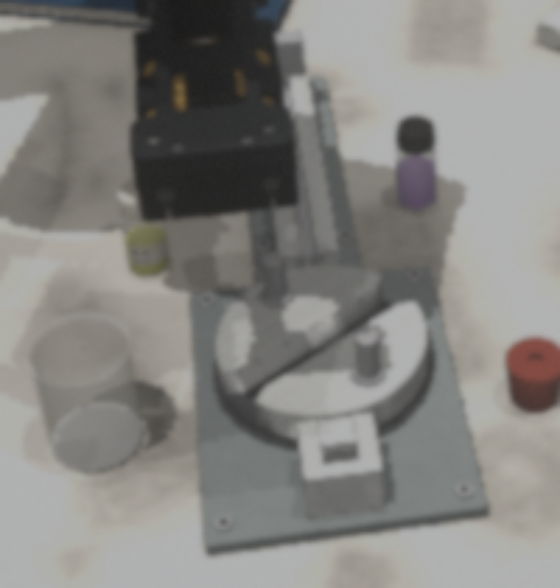

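The gripper is clear of everything and the disc is unmoved. The earlier shift came up short because of the speed cap, so I correct it and then descend.

Emit:
{"api": "carry_out", "payload": {
  "commands": [
    [0,1.1,-1.5,0,0],
    [0,2.2,-3,0,0],
    [0,2.25,-3.1,0,0],
    [0,2.25,-3.1,1,0],
    [0,2.25,-3.1,2.5,0],
    [0,2.25,-3.1,4,0],
    [0,2.25,-3.1,5,0],
    [0,2.25,-3.1,5.4,0],
    [0,2.25,-3.1,5.4,0],
    [0,2.25,-3.1,5.4,0]
  ]
}}

```text
time: 3.15
ee_pos: [0.4673, 0.0686, 0.0531]
tool_rot: [0.998, 0.067, 0.0, 0.0]
ft_force: [-0.2, 0.7, 1.1]
gripper_width: 0.007
```

```bash
python3 w.py
```

```text
t 3.15 lock xy mm -68.1119948516494 -19.11296534735418 z 53.11231441198157 yaw 0.13370365137302484 want 0.1334106953923915 F [-0.20445718  0.72859266  1.06124608] 0.006697749432748921 0.0051700994165249144
```

Emit:
{"api": "carry_out", "payload": {
  "commands": [
    [0,0,0.6,0,0],
    [0,0,1.2,0,0],
    [0,-0.35,1.4,0,0],
    [0,-0.7,1.7,0,0],
    [0,-1.15,2.2,0,0],
    [0,-1.4,2.55,0,0],
    [0,-1.55,2.9,0,0],
    [0,-1.75,3.4,0,0],
    [0,-1.85,3.8,0,0],
    [0,-1.85,3.95,0,0]
  ]
}}

```text
time: 4.15
ee_pos: [0.4534, 0.0269, 0.0527]
tool_rot: [0.998, 0.067, -0.0, -0.0]
ft_force: [-1.1, 2.4, -0.6]
gripper_width: 0.005
```

```bash
python3 w.py; cat > a.py <<'E'
from m import *
from w import *
import sys
st()
for t in sys.argv[1:]:
  for nme in("scene","side"):
    snap(nme,nme+t)
    A=fit([nme+t])[0];L=np.c_[(A[:,:2]-O)@dd,(A[:,:2]-O)@n,A[:,2]]
    p=L[(np.hypot(L[:,0],L[:,1])<.05)&(L[:,2]>.055)&(L[:,2]<.064)]
    q=p[p[:,1]>.012];print(nme,"pin +y",len(q),np.median(q,0) if len(q) else "")
    if len(q): print(" slot angle",np.arctan2(*np.median(q,0)[1::-1])+np.pi/2)
    # slot floor from points below disc top inside disc
    f=L[(np.hypot(L[:,0],L[:,1])<.047)&(L[:,2]<.029)&(L[:,2]>.01)]
    if len(f)>20:
      l=cv2.fitLine(f[:,:2].astype(np.float32),cv2.DIST_HUBER,0,.01,.01).ravel();print(" slot line",len(f),np.arctan2(l[1],l[0])%np.pi)
E
python3 a.py 2
```

```text
t 4.15 lock xy mm -28.630578334309885 -38.38933174518624 z 52.66240599682363 yaw 0.13346349763052903 want 0.1334106953923915 F [-1.11054984  2.35468046 -0.57773494] 0.005057888915903993 0.02658177318586253
t 4.15 lock xy mm -28.630578334309885 -38.38933174518624 z 52.66240599682363 yaw 0.13346349763052903 want 0.1334106953923915 F [-1.11054984  2.35468046 -0.57773494] 0.005057888915903993 0.02658177318586253
scene pin +y 0 
 slot line 101 2.9044483
side pin +y 66 [0.01257885 0.03654845 0.06168766]
 slot angle 2.810121657049354
 slot line 553 2.9154184
```

Emit:
{"api": "carry_out", "payload": {
  "commands": [
    [0,0,0.1,0,0],
    [0,0,0.2,0,0],
    [0,0,0.3,0,0],
    [0,0,0.4,0,0],
    [0,0,0.5,0,0],
    [0,0,0.6,0,0],
    [0,0,0.6,0,0],
    [0,0,0.6,0,0],
    [0,0,0.6,0,0],
    [0,0,0.6,0,0]
  ]
}}

```text
time: 5.25
ee_pos: [0.455, 0.0211, 0.0528]
tool_rot: [0.998, 0.067, 0.0, 0.0]
ft_force: [-0.0, -0.0, 0.3]
gripper_width: 0.007
```

```bash
python3 a.py 3; python3 - <<'E'
from m import *; from w import *
for t in("scene0","side0"):
    A=fit([t])[0];L=np.c_[(A[:,:2]-O)@dd,(A[:,:2]-O)@n,A[:,2]]
    p=L[(np.hypot(L[:,0],L[:,1])<.05)&(L[:,2]>.055)&(L[:,2]<.064)]
    for q in(p[p[:,1]>.012],p[p[:,1]<-.012]):print(t,np.median(q,0) if len(q) else 0)
    f=L[(np.hypot(L[:,0],L[:,1])<.047)&(L[:,2]<.029)&(L[:,2]>.01)]
    l=cv2.fitLine(f[:,:2].astype(np.float32),cv2.DIST_HUBER,0,.01,.01).ravel();print(np.arctan2(l[1],l[0])%np.pi)
E
```

```text
t 5.25 lock xy mm -22.653925055885306 -37.570202918054335 z 52.828786766908166 yaw 0.13377739871694255 want 0.1334106953923915 F [-0.00512345 -0.0233696   0.32131065] 0.006876302093127871 0.0014808903968159984
scene pin +y 0 
 slot line 119 3.0700362
side pin +y 64 [0.00665171 0.03706402 0.06177047]
 slot angle 2.964017443785681
 slot line 543 3.04551
scene0 [0.02883475 0.01940833 0.06053773]
scene0 [-0.03451747 -0.02110792  0.0607211 ]
2.1336741
side0 [0.03590393 0.01978258 0.06123289]
side0 [-0.0278804  -0.02110138  0.06162382]
2.141366
```

Emit:
{"api": "carry_out", "payload": {
  "commands": [
    [0,0,0.05,0,0],
    [0,0,0.1,0,0],
    [0,0,0.15,0,0],
    [0,0,0.2,0,0],
    [0,0,0.25,0,0],
    [0,0,0.3,0,0],
    [0,0,0.32,0,0],
    [0,0,0.32,0,0],
    [0,0,0.32,0,0],
    [0,0,0.32,0,0]
  ]
}}

```text
time: 6.35
ee_pos: [0.4553, 0.018, 0.0527]
tool_rot: [0.998, 0.067, 0.0, 0.0]
ft_force: [-1.1, 1.5, -0.1]
gripper_width: 0.008
```

```bash
python3 a.py 4
```

```text
t 6.35 lock xy mm -19.559116420846813 -37.745493237040115 z 52.738988972632654 yaw 0.13376445416465807 want 0.1334106953923915 F [-1.13245499  1.5351746  -0.10991718] 0.007937837241100486 0.0012493572111611192
scene pin +y 0 
 slot line 135 0.021612562
side pin +y 61 [0.0038217  0.03686457 0.06158837]
 slot angle 3.038292901835849
 slot line 514 3.1042821
```

Emit:
{"api": "carry_out", "payload": {
  "commands": [
    [0,0,-0.6,0,0],
    [0,0,-1.5,0,0],
    [0,0,-2,-1.5,0],
    [0,0,-3,-4.5,0],
    [0,1,-6,-6,0],
    [0,2,-10,-6,0],
    [0,3,-14,-6,0],
    [0,3.8,-18,-6,0],
    [0,3.8,-22,-6,0],
    [0,3.8,-24.9,-6,0]
  ]
}}

```text
time: 7.45
ee_pos: [0.4589, 0.2727, 0.1127]
tool_rot: [0.998, 0.068, 0.0, -0.0]
ft_force: [-0.0, -0.8, -0.3]
gripper_width: 0.006
```

```bash
python3 a.py 5; python3 f.py side5 scene5 | grep -E "disc|pins|mid|plate|slot|v|bk|st"; python3 -c "
from h import *
i=cv2.imread('pics/side5.png')[190:400,170:370];cv2.imwrite('pics/crop5.png',cv2.resize(i,None,fx=2.8,fy=2.8))"
```

```text
t 7.45 lock xy mm -271.5057816486119 -0.33390237656196403 z 112.73979714782234 yaw 0.13551158148345802 want 0.1334106953923915 F [-0.01411883 -0.75725916 -0.34691938] 0.006401221041473029 0.5363364536343859
scene pin +y 35 [-0.00338909  0.03679921  0.05991383]
 slot angle 3.2334305169964703
 slot line 182 0.014508872
side pin +y 64 [0.00367572 0.03686048 0.06184757]
 slot angle 3.0422014453583146
 slot line 576 0.017284023
disc enclosing (0.49472683668136597, 0.0032329768873751163) 0.05733480304479599
pins [((0.5333840250968933, 0.00760436849668622), 0.00793512538075447), ((0.45753341913223267, -0.0025933512952178717), 0.007566793821752071)]
mid [0.49545872 0.00250551] dist 0.07653305112276922
slot ang 0.00020820700257928593
plate x [-0.23888792 -0.23815803 -0.23117914 -0.22357833 -0.22227148]
plate y [-0.01566668 -0.01481599 -0.00270613  0.01211375  0.01419968]
v1 [0.3935 0.1699] 0.0146 0.058277725334153666 lock: -0.1784665485268754 -0.07940065419125804
v2 [0.3915 0.0975] 0.0148 0.05906343525863586 lock: -0.10689877019179679 -0.09103039403460093
v3 [0.5456 0.1497] 0.0157 0.05980815096247055 lock: -0.13814874035317215 0.06863098693035052
st [ 0.6045 -0.0124] 0.0183 0.0311386017743189 lock: 0.03036008022338631 0.1054270330431687
bk [ 0.3802 -0.0338] 0.027 0.06982559292529204 lock: 0.021739380055425493 -0.11966835399224883
```

View pics/crop5.png

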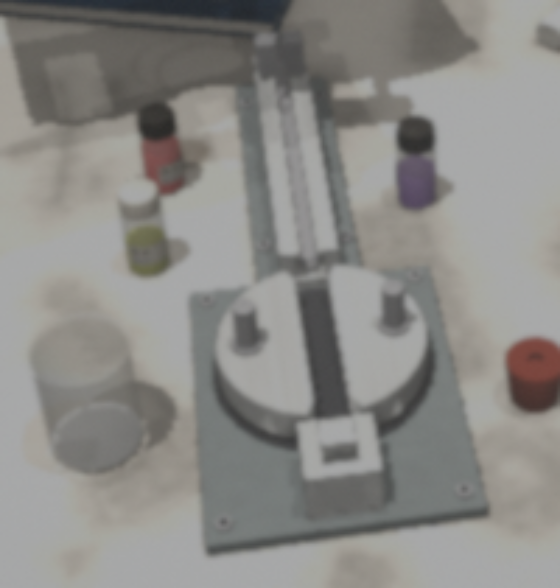

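The slot is lined up with the guide (angle about 0.0 ± 0.02 by the combined fit), and the bystanders have not moved. Now I descend behind the plate.

Emit:
{"api": "carry_out", "payload": {
  "commands": [
    [0,0,0,0,0],
    [0,0,0,0.5,0],
    [0,0,0,2,0],
    [0,0,0,4,0],
    [0,0,0,5.5,0],
    [0,0,0,6,0],
    [0,0,0,6,0],
    [0,0,0,6,0],
    [0,0,0.3,6,0],
    [0,0,0.3,6,0]
  ]
}}

```text
time: 8.55
ee_pos: [0.4604, 0.2666, 0.0534]
tool_rot: [0.998, 0.067, 0.001, -0.0]
ft_force: [0.3, 0.1, 0.7]
gripper_width: 0.002
```

```bash
python3 w.py
```

```text
t 8.55 lock xy mm -265.2581857031742 0.4011784113235129 z 53.35033335132015 yaw 0.1334607276533276 want 0.1334106953923915 F [0.33085591 0.0953269  0.71725363] 0.0018674514607514721 0.006132812099728646
```

Emit:
{"api": "carry_out", "payload": {
  "commands": [
    [0,0,0.5,0,0],
    [0,0,1,0,0],
    [0,0,1.6,0,0],
    [0,0,2.2,0,0],
    [0,0,2.9,0,0],
    [0,0,3.6,0,0],
    [0,0,4.4,0,0],
    [0,0,5.2,0,0],
    [0,0,6,0,0],
    [0,0,6.5,0,0]
  ]
}}

```text
time: 9.55
ee_pos: [0.4689, 0.2017, 0.0528]
tool_rot: [0.998, 0.067, 0.0, -0.0]
ft_force: [0.5, 3.7, 1.8]
gripper_width: 0.01
```

```bash
python3 w.py;python3 f.py side5 scene5 >/dev/null; python3 a.py 6; python3 f.py side6 scene6 | grep -E "plate|slot"
```

```text
t 9.55 lock xy mm -199.802122386907 0.20209189544765246 z 52.804934343009414 yaw 0.1332982367331425 want 0.1334106953923915 F [0.50660869 3.74917067 1.82372855] 0.009676277046666936 0.09272679945769298
t 9.55 lock xy mm -199.802122386907 0.20209189544765246 z 52.804934343009414 yaw 0.1332982367331425 want 0.1334106953923915 F [0.50660869 3.74917067 1.82372855] 0.009676277046666936 0.09272679945769298
scene pin +y 34 [-0.00339219  0.03776278  0.05976934]
 slot angle 3.2311810871479754
 slot line 119 0.060839184
side pin +y 61 [0.00343969 0.03700199 0.06169475]
 slot angle 3.0488993425306674
 slot line 506 0.021631457
slot ang 0.017166275392045183
plate x [-0.2165237  -0.21569975 -0.18573995 -0.17080024 -0.16962952]
plate y [-0.01522654 -0.01418115 -0.00824518  0.01015799  0.01331817]
```

Contact is about 17.6 mm ahead of the TCP and the nose is inside the slot with low force. I keep pushing.

Emit:
{"api": "carry_out", "payload": {
  "commands": [
    [0,0,0.7,0,0],
    [0,0,1.5,0,0],
    [0,0,2.4,0,0],
    [0,0,3.3,0,0],
    [0,0,4.2,0,0],
    [0,0,5.1,0,0],
    [0,0,6,0,0],
    [0,0,6.8,0,0],
    [0,0,7.5,0,0],
    [0,0,8,0,0]
  ]
}}

```text
time: 10.65
ee_pos: [0.4795, 0.1225, 0.0528]
tool_rot: [0.998, 0.067, 0.0, -0.0]
ft_force: [-0.7, 3.3, 2.1]
gripper_width: 0.003
```

Emit:
{"api": "carry_out", "payload": {
  "commands": [
    [0,0,0.4,0,0],
    [0,0,0.8,0,0],
    [0,0,1.2,0,0],
    [0,0,1.5,0,0],
    [0,0,1.8,0,0],
    [0,0,2,0,0],
    [0,0,2.2,0,0],
    [0,0,2.3,0,0],
    [0,0,2.3,0,0],
    [0,0,2.3,0,0]
  ]
}}

```text
time: 11.65
ee_pos: [0.4825, 0.1002, 0.0527]
tool_rot: [0.998, 0.067, -0.0, 0.0]
ft_force: [0.1, 0.1, 0.2]
gripper_width: 0.001
```

```bash
python3 w.py
```

```text
t 11.65 lock xy mm -97.43217771406013 0.18277263253336773 z 52.690351348620254 yaw 0.13385258630059002 want 0.1334106953923915 F [0.1309083  0.12273159 0.19349785] 0.0005421024183385828 0.0019936819618008514
```

No stop force yet, so I creep forward until the stop is felt.

Emit:
{"api": "carry_out", "payload": {
  "commands": [
    [0,0,0.03,0,0],
    [0,0,0.06,0,0],
    [0,0,0.09,0,0],
    [0,0,0.12,0,0],
    [0,0,0.15,0,0],
    [0,0,0.18,0,0],
    [0,0,0.2,0,0],
    [0,0,0.2,0,0],
    [0,0,0.2,0,0],
    [0,0,0.2,0,0]
  ]
}}

```text
time: 12.65
ee_pos: [0.4828, 0.0984, 0.0527]
tool_rot: [0.998, 0.067, -0.0, 0.0]
ft_force: [0.5, 1.6, -0.1]
gripper_width: 0.006
```

```bash
python3 w.py
```

```text
t 12.65 lock xy mm -95.57404465475054 0.1776273424012477 z 52.72462528696407 yaw 0.13378810149823128 want 0.1334106953923915 F [ 0.53689552  1.60045199 -0.08239869] 0.006338720309162633 0.0017927024295146343
```

Emit:
{"api": "carry_out", "payload": {
  "commands": [
    [0,0,0.03,0,0],
    [0,0,0.06,0,0],
    [0,0,0.09,0,0],
    [0,0,0.12,0,0],
    [0,0,0.15,0,0],
    [0,0,0.18,0,0],
    [0,0,0.2,0,0],
    [0,0,0.2,0,0],
    [0,0,0.2,0,0],
    [0,0,0.2,0,0]
  ]
}}

```text
time: 13.65
ee_pos: [0.4828, 0.097, 0.0528]
tool_rot: [0.998, 0.067, -0.0, -0.001]
ft_force: [-0.6, 7.4, 0.2]
gripper_width: 0.005
```

```bash
python3 w.py;  python3 a.py 7; python3 f.py side7 scene7 | grep -E "plate|slot"
```

```text
t 13.65 lock xy mm -94.26648355688188 0.050719960125867866 z 52.78218749650359 yaw 0.13376162774163286 want 0.1334106953923915 F [-0.63726966  7.37842435  0.18039961] 0.005481678055306814 0.0013349598705289757
t 13.65 lock xy mm -94.26648355688188 0.050719960125867866 z 52.78218749650359 yaw 0.13376162774163286 want 0.1334106953923915 F [-0.63726966  7.37842435  0.18039961] 0.005481678055306814 0.0013349598705289757
scene pin +y 30 [-0.00426683  0.03672553  0.05999873]
 slot angle 3.257255674431181
 slot line 31 0.21284743
side pin +y 62 [0.0034978  0.03729933 0.06162273]
 slot angle 3.048089681951308
 slot line 151 0.15126905
slot ang 0.026358090465221196
plate x [-0.11132055 -0.11061735 -0.08747307 -0.06639722 -0.06521187]
plate y [-0.01572289 -0.01467004 -0.00874386  0.0074134   0.00955713]
```

The force is rising (7.4 N, TCP lagging 0.7 mm), which fits the stop. I press a little more to confirm.

Emit:
{"api": "carry_out", "payload": {
  "commands": [
    [0,0,0.03,0,0],
    [0,0,0.06,0,0],
    [0,0,0.09,0,0],
    [0,0,0.12,0,0],
    [0,0,0.15,0,0],
    [0,0,0.15,0,0],
    [0,0,0.15,0,0],
    [0,0,0.15,0,0],
    [0,0,0.15,0,0],
    [0,0,0.15,0,0]
  ]
}}

```text
time: 14.75
ee_pos: [0.4826, 0.0968, 0.0528]
tool_rot: [0.998, 0.067, -0.0, -0.002]
ft_force: [-2.3, 16.1, 2.6]
gripper_width: 0.007
```

```bash
python3 w.py
```

```text
t 14.75 lock xy mm -94.00282700627726 -0.19503290975587845 z 52.84305596883655 yaw 0.1336035446318389 want 0.1334106953923915 F [-2.28669387 16.11064719  2.56416729] 0.007389224444538842 0.0012940779406298833
```

The TCP moved 0.26 mm while the force rose to 16 N, so the stop is solid. I back off, lift clear and check.

Emit:
{"api": "carry_out", "payload": {
  "commands": [
    [0,0,-0.5,0,0],
    [0,0,-1.5,0,0],
    [0,0,-2.5,0,0],
    [0,0,-2.5,-2,0],
    [0,0,-2.5,-5,0],
    [0,0,-5,-9,0],
    [0,0,-9,-13,0],
    [0,0,-12,-16,0],
    [0,0,-14,-18,0],
    [0,0,-14,-18,0]
  ]
}}

```text
time: 15.75
ee_pos: [0.4647, 0.2362, 0.2353]
tool_rot: [0.998, 0.069, 0.003, -0.001]
ft_force: [0.3, 0.1, -0.9]
gripper_width: 0.006
```

```bash
python3 a.py 8; python3 f.py side8 scene8 | grep -E "pins|mid|plate|slot|v|bk|st"; python3 -c "
from h import *
i=cv2.imread('pics/side8.png')[190:400,170:370];cv2.imwrite('pics/crop8.png',cv2.resize(i,None,fx=2.8,fy=2.8))"
```

```text
t 15.75 lock xy mm -234.55672397302942 0.5750289772119968 z 235.33876282348615 yaw 0.1372252819607391 want 0.1334106953923915 F [ 0.30571358  0.0833148  -0.94084204] 0.005656831301367346 0.09613611106773667
scene pin +y 38 [-0.00305966  0.03655575  0.05923382]
 slot angle 3.2250965368619156
 slot line 36 0.18877633
side pin +y 64 [0.00359878 0.03697691 0.06188722]
 slot angle 3.044573257428535
 slot line 147 0.1411336
pins [((0.5320906639099121, 0.008684590458869934), 0.008570926263928413), ((0.4574611485004425, -0.0024016594979912043), 0.0072966269217431545)]
mid [0.49477591 0.00314147] dist 0.0754484559706709
slot ang 0.015538120991618776
plate x [-0.08168897 -0.08108866 -0.07228793 -0.06671597 -0.06585524]
plate y [-0.01568788 -0.01473284 -0.00429294  0.00768462  0.00933969]
v1 [0.3938 0.1698] 0.0147 0.05922135363285636 lock: -0.17873849535647418 -0.07893856178550947
v2 [0.3916 0.0972] 0.0152 0.0600563916038243 lock: -0.10704660272592748 -0.0906844293919074
v3 [0.5471 0.1503] 0.0154 0.05875517100344304 lock: -0.1392373776093056 0.07043104822042412
st [ 0.6055 -0.0122] 0.0184 0.03098177412150118 lock: 0.029561442258962678 0.1069858902794788
bk [ 0.3806 -0.0334] 0.0271 0.06947180481667957 lock: 0.020977892295641173 -0.11875981111691325
```

View pics/crop8.png

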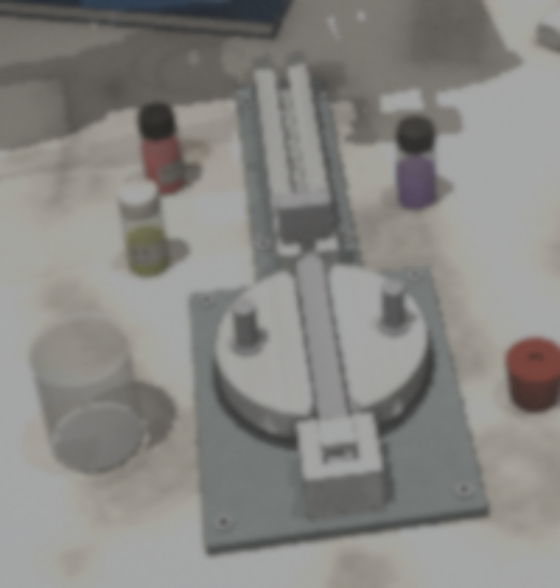

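The bar runs through the slot and into the keeper window (340,452). The plate is centred at about -73.8 mm, against an expected -74 at home, and the bystanders are unchanged. I'm handing in.

```bash
python3 -c "
from workcell import manip; print(manip.sign_off())"
```

```text
the job is handed in; nothing more can be done
None
```

The turntable is locked, and the job was handed in at about 16 s with the arm lifted clear. With closed fingertips I pushed one pin to turn the disc about 1.02 rad counterclockwise to the pi line-up. I then pushed the bar by its end plate through the slot and into the keeper.

**Bar home:** At the stop the wrist force rose to about 16 N while the fingertips moved less than 0.3 mm. Afterwards the plate spanned about -81 to -66 mm, which fits a push face at -80 mm. The last picture shows the bar through the slot and inside the keeper.

**Disc angle:** Fitted from both pins, it was within about 0.02 rad of lined up. Single-camera pin readings were off by up to 0.1 rad in opposite directions, because each camera sees only one side of a pin. My slot-floor fit no longer applied once the bar filled the slot.

**Bystanders:** The vials, stopper and beaker measured within about 1 mm of where they started.

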